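# Flip the status tag of the checked mould half

### The job

The mould half with the four guide pins has been checked: put a fingertip under the free edge of its status tag, turn the tag over its pivot and push it down until it lies flat on the other side with its ring face up. Only push the tag gently with the fingers, do not pinch it or whip it over; leave the other mould half's tag and everything else on the bench as it is, and finish clear of everything.

Things in the scene. Friction and masses are not known exactly. Their poses are not given: they have to be found in the camera images.
- pin_plate: fixed mould half: aluminium block 130 x 150 x 30 mm with two low ribs and four upright guide pins, 16 mm thick, 25 mm high, at x = 63 and 157, y = -57 and 57 mm; its tag is to be flipped. Origin: on the bench right under the middle of its tag's pivot, in front of the block; x points away from the robot along the pivot (block: x = 45 to 175, y = -75 to 75 mm), y left, to where the tag lies at first, z up.
- flat_plate: fixed mould half: aluminium block 130 x 150 x 30 mm without pins, flat top with dark bent channels and bores; same bracket and tag as the other. Origin: on the bench right under the middle of its tag's pivot, in front of the block; x points away from the robot along the pivot (block: x = 45 to 175, y = -75 to 75 mm), y left, to where the tag lies at first, z up.
- pin_tag (a joint): angle of the tag to flip, an aluminium paddle 50 mm wide, 5 mm thick, 85 mm from pivot to free edge, about 50 g. 0 = level towards +y of pin_plate, face with one raised bar up; pi/2 = upright; pi = level towards -y, face with raised ring up; stops at both ends. Starts at 0 to 0.3. Stiff hinge (0.06 N m, about 0.7 N at the edge, beats its weight): it stays at any angle
- flat_tag (a joint): angle of the same kind of tag on the mould half without pins, same meaning; starts at 0 to 0.3; to be left as it is
- pin_tag_pivot (a point): middle of the pivot pin of pin_tag, fixed, 60 mm above the bench; axes as pin_plate. Bracket: foot 82 x 50 x 8 mm on the bench below, two grey ears at x = -33 and 33 mm, 8 mm thick, 26 mm in y, top 66 mm above the bench. Beyond the foot the space below the tag is open down to the bench
- pin_tag_edge (a point): middle of the free edge of pin_tag (half way through its 5 mm thickness), 85 mm from the pivot axis; moves with the tag; it overhangs, so a fingertip fits under it
- flat_tag_pivot (a point): middle of the pivot pin of flat_tag, fixed, 60 mm above the bench; axes as flat_plate. Bracket: foot 82 x 50 x 8 mm on the bench below, two grey ears at x = -33 and 33 mm, 8 mm thick, 26 mm in y, top 66 mm above the bench. Beyond the foot the space below the tag is open down to the bench
- flat_tag_edge (a point): middle of the free edge of flat_tag (half way through its 5 mm thickness), 85 mm from the pivot axis; moves with the tag; it overhangs, so a fingertip fits under it
- insert: loose steel block 30 x 22 x 20 mm lying on top of flat_plate; origin: centre of its underside. Not part of the job.
- screw: loose cap screw standing on its head between the mould halves: head 20 mm thick, 46 mm high in all; origin: centre of its underside. Not part of the job.
- nut: loose steel ring nut, 32 mm across, 14 mm high, between the mould halves; origin: centre of its underside. Not part of the job.
- drift: loose square brass bar 120 x 12 x 12 mm lying on the bench at the right; origin: centre of its underside, long axis x. Not part of the job.
- pliers: loose pliers with red handles, 190 mm long, 75 mm wide, 12 mm high, lying at the left; origin: on the bench near the middle. Not part of the job.
- cup: loose red plastic cup, 70 mm wide, 55 mm high, behind the mould halves; origin: centre of its underside. Not part of the job.
- can: loose closed can, 54 mm wide, 150 mm high, behind the mould halves; origin: centre of its underside. Not part of the job.
Mind the look-alikes: they are no part of the job. There is more than one size of the cup; the one meant has the size given above.

How it is judged:
On the way:
1. the tag of the pinned mould half is lifted past upright (value of joint pin_tag above 1.6 rad).
At the end, for the whole second after the job is handed in: The tag of the mould half with guide pins is at rest, flat on the other side with its ring face up (within 10 degrees of level); the other tag's edge is within 12 mm of where it was, and the seven loose things are within 20 mm of where they were, those standing still upright (value of joint pin_tag above 2.97 rad and velocity of joint pin_tag between -0.05 and 0.05 rad/s and distance of flat_tag_edge from where it was at the start of the episode below 0.012 m and distance of each of insert, screw, nut, drift, pliers, cup, can from where it was at the start of the episode below 0.02 m and angle between each of screw, nut, cup, can's own z axis and vertical below 0.2 rad); the robot touches nothing.
It fails at once if the other mould half's tag is moved (its free edge by more than 12 mm) (distance of flat_tag_edge from where it was at the start of the episode above 0.012 m).
It fails at once if a loose thing is lifted, pushed away (over 20 mm) or tipped (distance of any of insert, screw, nut, drift, pliers, cup, can from where it was at the start of the episode above 0.02 m or angle between any of screw, nut, cup, can's own z axis and vertical above 0.4 rad).
It fails at once if the tag or its mould half is pinched or pressed hard (over 30 N from the fingers) (contact force between the fingers and pin_plate above 30 N).
It fails at once if the tag is whipped over (faster than 8 rad/s) (velocity of joint pin_tag above 8 rad/s).
It also fails if it takes over 45 s, if anything falls off the work surface, if the arm or the gripper's body presses on something with over 40 N, if the wrist force passes 120 N, or if a joint passes its speed limit or range.

### The arm

A 7-joint arm with a two-finger parallel gripper is mounted at the origin on the work surface. World frame = base frame: x ahead of the robot, y to its left, z up, the work surface at z = 0. Lengths are in m, angles in rad, forces in N, time in s.
With the tool pointing down it reaches from about 0.425 to 0.925 m from the base axis. Payload 6.8 kg.
Tool frame: the origin (TCP) lies at the very end of the fingers, on their centre line; the grasp point (between the pads) lies 19 mm behind it (grip_point_offset is the distance from the TCP to the grasp point, in m); z points along the fingers, y is the direction in which the jaws open and shut (so a half turn about z gives the same grasp; the last joint's range is limited). The gripper opens to 85 mm and grips with 20 to 120 N. Pads are 22 mm wide; open, the fingers measure 114 mm over their backs; the gripper's body (76 mm by 85 mm) begins 54 mm behind the grasp point. The pads swing forward as they close: fully open they stand 13 mm farther back than shut.
Start: joints at [-1.398, 0.477, 0.022, 1.555, -0.011, 1.109, -0.083], TCP at [0.187, 0.649, 0.231] pointing down, gripper open.
Joint ranges: [-2.96, 2.96], [-0.34, 2.1], [-1.41, 1.46], [0.24, 2.44], [-1.37, 4.51], [0.17, 1.92], [-2.96, 2.96]. Speed limits (rad/s): [2.39, 2.39, 3.14, 3.14, 3.14, 3.14, 3.14].

### API

Orientations are given as a unit quaternion [x, y, z, w].
In Python, from rig import state, get_image, get_calibration, sign_off, grip_point_offset gives the robot as it stands.
- The arm moves only by the tool apply_moves, never from a script. Its argument "plan" is a list of rows, each a list of 7 numbers: the shift along the world's x, y, z in mm, then the turn, a rotation vector about the world's x, y, z in rad, then the opening, from 0 (shut) to 1 (fully open). In form: [[tx, ty, tz, rx, ry, rz, grip], ...]. A call has 1 to 12 rows; each row is the pose to reach, as a shift and turn from the pose measured when the call began; what a row does not reach only later rows make up. A row lasts 1/12 s, in which the tool goes at most 41.7 mm and 7.16 degrees, less where a joint would pass 70% of its speed; a pose out of reach is approached as far as the arm can. A call with a gripper value outside its range is refused whole. The fingers move at their own pace and stop on an object; "grip_force" is the grip in N (left out, the last holds). Time passes only in rows, so rows that repeat a pose let the fingers close. It gives the time, the measured TCP pose, the force and the opening at its end, in the units of the state.
- state(): the state, without advancing time (a new reading comes with each control period).
- get_image(name): name is "scene" or "top" or "wrist"; returns the picture (480x640x3 uint8, red, green, blue); there is no depth.
- get_calibration(name): a dict with "camera_matrix" (3x3 intrinsics, pixels), "R" (3x3) and "t" (3): a world point X has camera coordinates R X + t. Camera axes: x right, y down, z forward; pixel columns grow to the right and rows downward; lengths in m; the calibration is good to about 2 mm. The wrist camera is an equidistant fisheye: a pixel r from the principal point sees the ray r / f radians off the axis. A picture is of the moment at which its call begins: read the wrist's pose just before it. get_calibration takes no time and is no camera call; for the wrist camera it gives the pose at the moment of the call.
- sign_off(): hands the job in, once; it reports no verdict.
The state is a dict: "time_s": time; "joints": joint angles; "joint_velocities": joint speeds; "effort": joint torques, N m; "tcp_pos": TCP position; "eef_rot": TCP orientation; "force": force on the tool from outside, world axes, zero at the start; "ft_torque": the same for the moment, N m; "opening": finger opening in m.
Only numpy, scipy, OpenCV 4.12 (cv2) and the standard library are available. Lean on these libraries where they do the work, as an engineer would, in place of code of your own. Each camera call takes 0.05 s, during which the arm holds its last target.

## Working session

There is one attempt and no reset: what is moved stays moved. The work goes in short steps, Python scripts to look and compute and a tool call to move; the robot and the scene stay as the last step left them, time stands still between calls to the robot, and variables do not carry over. Pictures are saved under pics/ and viewed, and the job is handed in when it is done.

Besides the shell and the picture viewer there is one more tool, called after ">>>" by a JSON object that holds its "method" and its "body". apply_moves: Moves the arm, as the interface text tells. Its arguments: {"type":"object","properties":{"plan":{"type":"array"},"grip_force":{"type":"number"}},"required":["plan"]}

```bash
mkdir -p pics; python3 - <<'E'
from rig import *
import cv2
print(state()); print(grip_point_offset)
for n in("scene","top","wrist"):
    c=get_calibration(n); print(n,{k:(v.tolist() if hasattr(v,'tolist') else v) for k,v in c.items()})
    cv2.imwrite(f"pics/{n}0.png",get_image(n)[:,:,::-1])
E
```

```text
{'time_s': 0.0, 'joints': array([-1.39810398,  0.4778083 ,  0.02232551,  1.55646328, -0.01153457,
        1.10929632, -0.08306966]), 'joint_velocities': array([ 4.57265972e-06,  1.88382383e-04,  1.28118714e-04,  1.20488073e-03,
       -1.73572436e-03, -6.20993176e-04, -3.43512699e-04]), 'effort': array([-8.35393839e-04, -5.96449256e+01,  1.60739467e+00, -2.81203526e+01,
        1.24043811e-02,  9.42724786e-03,  9.69626683e-06]), 'tcp_pos': array([0.18688457, 0.64798902, 0.23031494]), 'eef_rot': array([ 1.39911066e-01,  9.90163643e-01, -9.20545026e-04, -7.93399120e-05]), 'force': array([-0.62635752, -0.15857372,  0.20122451]), 'ft_torque': array([-0.00824877, -0.04018248,  0.05814389]), 'opening': 0.08533473813291456}
0.0187
scene {'camera_matrix': [[451.7780016242792, 0.0, 316.5155705613704], [0.0, 451.7780016242792, 241.63909193136107], [0.0, 0.0, 1.0]], 'R': [[0.11355609539537538, 0.9933807036672179, -0.017314467366329897], [0.6045927932955972, -0.08292071351640923, -0.7922068603369682], [-0.7883987363597075, 0.07949171561586062, -0.610006966890431]], 't': [-0.08709440608163249, -0
[... 156 characters left out ...]
0, 0.0, 1.0]], 'R': [[0.01562762423895208, -0.9998775187297928, 0.0008514102414614155], [-0.9989539891415051, -0.015649775426608527, -0.04296524301537647], [0.04297330495691196, -0.0001790749839242455, -0.9990762047978273]], 't': [0.0030472092222165533, 0.6267993406417248, 1.1932108969986914]}
wrist {'camera_matrix': [[371.64829954431775, 0.0, 328.685306856483], [0.0, 371.64829954431775, 235.65433222430997], [0.0, 0.0, 1.0]], 'R': [[0.2770590187860475, 0.9608516622286648, -0.0015437945869138036], [0.9087670355975748, -0.261518069011587, 0.3251934418029519], [0.3120589289229063, -0.09150072553190468, -0.9456462563277171]], 't': [-0.6743767302689945, -0.041398698648047544, 0.3800637410654338]}
```

View pics/scene0.png

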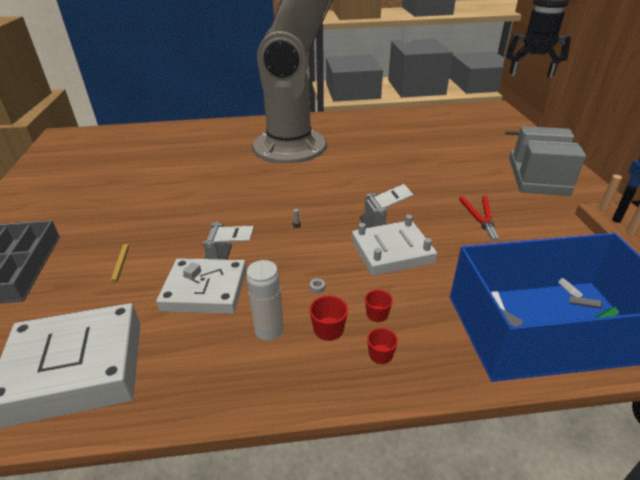

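View pics/top0.png

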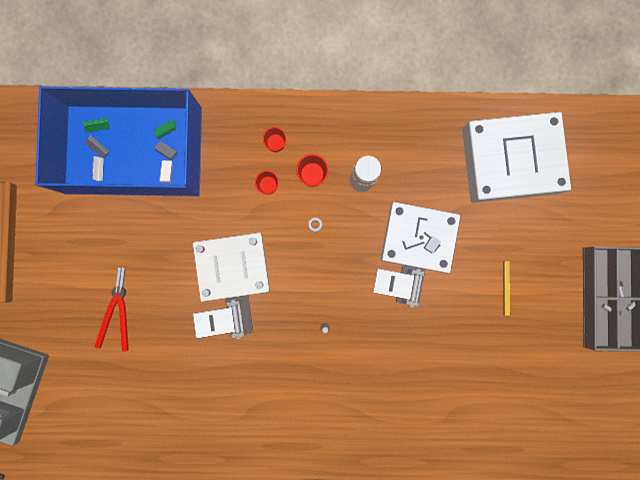

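View pics/wrist0.png

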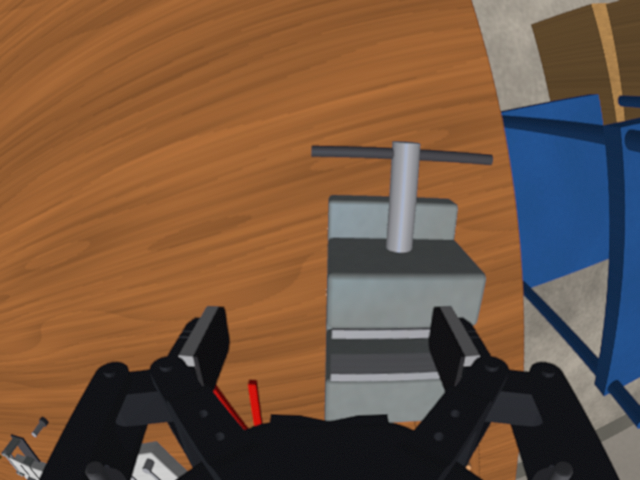

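Candidates in the top view:
- The tag at (213,323), on the block with four pins at (231,266).
- The tag at (393,283), on the block with channels and the insert at (421,238).
- The big plate at (520,155), which has no tag.

By the description it is the first. I'll check it in a close crop.

```bash
python3 - <<'E'
import cv2,numpy as np
a=cv2.imread("pics/top0.png")[225:345,180:340];b=cv2.imread("pics/scene0.png")[175:275,345:445]
cv2.imwrite("pics/crop_a.png",cv2.resize(a,None,fx=5,fy=5,interpolation=cv2.INTER_CUBIC))
cv2.imwrite("pics/crop_b.png",cv2.resize(b,None,fx=6,fy=6,interpolation=cv2.INTER_CUBIC))
E
```

```text
(no output)
```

View pics/crop_a.png

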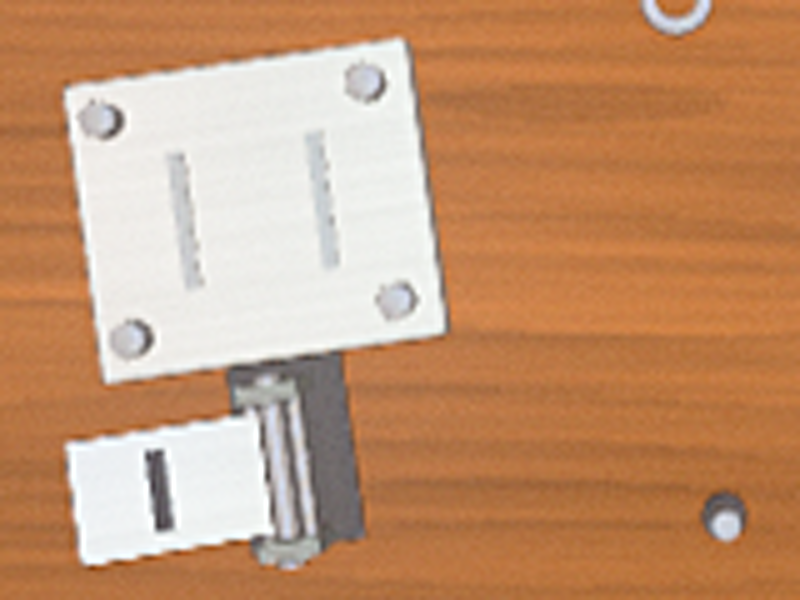

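View pics/crop_b.png

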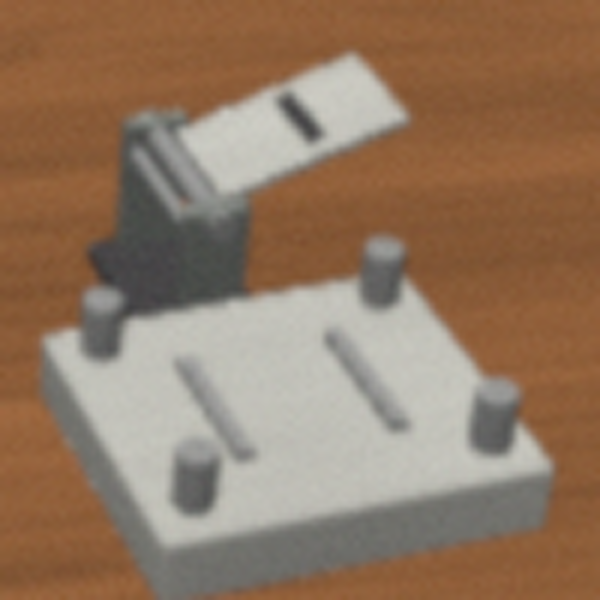

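```bash
cat > h.py <<'E'
import numpy as np
from rig import get_calibration
def ray(n,p):
    c=get_calibration(n);K,R,t=[np.array(c[k]) for k in("camera_matrix","R","t")]
    d=R.T@np.linalg.solve(K,[p[0],p[1],1]);return -R.T@t,d/np.linalg.norm(d)
def plane(n,p,z):
    o,d=ray(n,p);return o+d*(z-o[2])/d[2]
def tri(p,q,a="top",b="scene"):
    o1,d1=ray(a,p);o2,d2=ray(b,q)
    s=np.linalg.lstsq(np.c_[d1,-d2],o2-o1,rcond=None)[0]
    A,B=o1+s[0]*d1,o2+s[1]*d2
    return (A+B)/2,np.linalg.norm(A-B)
E
python3 - <<'E'
from h import *
T=lambda p:(p[0]/5+180-.4,p[1]/5+225-.4)
S=lambda p:(p[0]/6+345-.4,p[1]/6+175-.4)
pins=[(104,118),(367,80),(131,337),(398,298)]
m=[(157,57),(157,-57),(63,57),(63,-57)]
W=np.array([plane("top",T(p),.055)[:2] for p in pins]);M=np.array(m)/1e3
a=W-W.mean(0);b=M-M.mean(0)
th=np.arctan2((b[:,0]*a[:,1]-b[:,1]*a[:,0]).sum(),(a*b).sum())
R=np.array([[np.cos(th),-np.sin(th)],[np.sin(th),np.cos(th)]])
o=W.mean(0)-R@M.mean(0)
print("yaw",th,"origin",o,"res mm",(W-(M@R.T+o))*1e3)
for n,t,s in(("near",(80,566),(355,53)),("far",(66,443),(410,120))):
    P,e=tri(T(t),S(s)); l=R.T@(P[:2]-o); print(n,P,e,"local",l,"ang",np.arctan2(P[2]-.06,l[1]), np.hypot(P[2]-.06,l[1]))
# scene check pins
ps=[(497,388),(195,448),(384,245),(103,296)]
for p in ps:print(R.T@(plane("scene",S(p),.055)[:2]-o))
for nm,p,z in(("screw",(325,327),.046),("nut",(315,224),.014),("pliers",(120,268),.0),("cup",(312,170),.055),("flat edge",(375,283),.075)):print(nm,plane("top",p,z)[:2], R.T@(plane("top",p,z)[:2]-o))
E
```

```text
yaw 0.15760150087792227 origin [0.46680677 0.17359875] res mm [[-4.10328084e-01 -1.12227967e+00]
 [-4.83474360e-01  6.55811595e-01]
 [ 3.21311498e-01 -8.81507801e-04]
 [ 5.72490945e-01  4.67349583e-01]]
near [0.42805675 0.25186627 0.08536546] 0.0011876001053319782 local [-0.0259857   0.08337933] ang 0.2953216514204492 0.0871522741138413
far [0.47796561 0.25969163 0.08373823] 0.00019718599605503574 local [0.0245328  0.08327451] ang 0.2776945928907216 0.08659184253616949
[0.15618957 0.05840189]
[ 0.15717806 -0.05616613]
[0.06234456 0.05820481]
[ 0.06276612 -0.05531272]
screw [ 0.45004302 -0.01252927] [-0.04576876 -0.18119019]
nut [0.67083692 0.01201519] [ 0.17614099 -0.1916035 ]
pliers [0.56774087 0.44128525] [0.14169654 0.24852735]
cup [0.78258329 0.02022322] [ 0.28779069 -0.20103577]
flat edge [ 0.54539152 -0.11414229] [ 0.03244989 -0.29650881]
```

Pinned plate confirmed: yaw 0.158, origin (0.467, 0.1735). Its tag is at about 0.27 rad, with the edge near (0.454, 0.2545, 0.082). First I'll move to a stand-off on the +y side, closing the fingers and lining up the yaw.

>>> {"method": "apply_moves", "body": {"plan": [[22,-28,0,0,0,0.05,0],[55,-70,0,0,0,0.12,0],[85,-105,0,0,0,0.2,0],[110,-140,0,0,0,0.26,0],[135,-170,0,0,0,0.32,0],[160,-200,0,0,0,0.38,0],[180,-230,0,0,0,0.44,0],[205,-260,0,0,0,0.44,0],[230,-290,0,0,0,0.44,0],[250,-315,0,0,0,0.44,0],[256,-326,0,0,0,0.44,0],[256,-326,0,0,0,0.44,0]], "grip_force": 20}}

```text
time_s: 1.15
tcp_pos: [0.4453, 0.318, 0.2304]
eef_rot: [-0.076, 0.997, -0.002, 0.0]
force: [0.7, -0.3, 0.3]
opening: -0.0002
```

>>> {"method": "apply_moves", "body": {"plan": [[0,5,-10,-0.1,-0.016,0,0],[0,10,-20,-0.2,-0.031,0,0],[0,15,-30,-0.3,-0.047,0,0],[0,20,-40,-0.4,-0.063,0,0],[0,20,-50,-0.5,-0.08,0,0],[0,20,-60,-0.6,-0.095,0,0],[0,20,-60,-0.7,-0.11,0,0],[0,20,-60,-0.74,-0.118,0,0],[0,20,-60,-0.74,-0.118,0,0],[0,20,-60,-0.74,-0.118,0,0]]}}

```text
time_s: 1.98
tcp_pos: [0.4441, 0.3394, 0.1694]
eef_rot: [-0.072, 0.927, -0.366, 0.03]
force: [0.8, -0.6, 0.5]
opening: -0.0002
```

```bash
python3 - <<'E'
from h import *
from rig import *
import cv2
from scipy.spatial.transform import Rotation as Ro
s=state();print(s['joints'].round(2),s['tcp_pos'],s['force']);print(Ro.from_quat(s['eef_rot']).as_matrix().round(3))
for n in("scene","top","wrist"):cv2.imwrite(f"pics/{n}1.png",get_image(n)[:,:,::-1])
a=cv2.imread("pics/top1.png")[200:350,130:330];b=cv2.imread("pics/scene1.png")[125:275,325:525]
cv2.imwrite("pics/c1.png",cv2.resize(np.vstack([a,b]),None,fx=2,fy=2,interpolation=cv2.INTER_CUBIC))
E
```

```text
[-1.15  0.66  0.17  1.63  0.38  1.45  0.58] [0.44408899 0.33940003 0.16936213] [ 0.76631395 -0.64020023  0.54307734]
[[-0.988 -0.112  0.109]
 [-0.156  0.722 -0.674]
 [-0.003 -0.683 -0.73 ]]
```

View pics/c1.png

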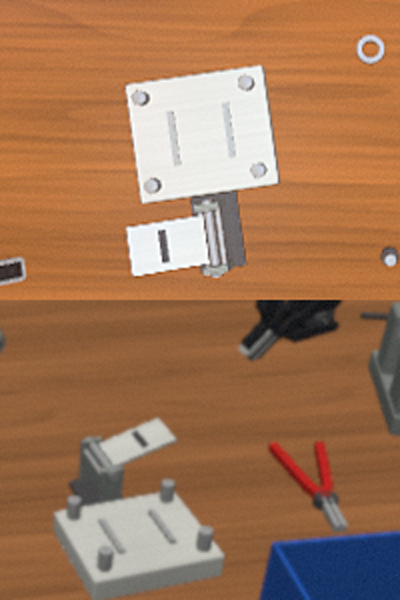

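View pics/wrist1.png

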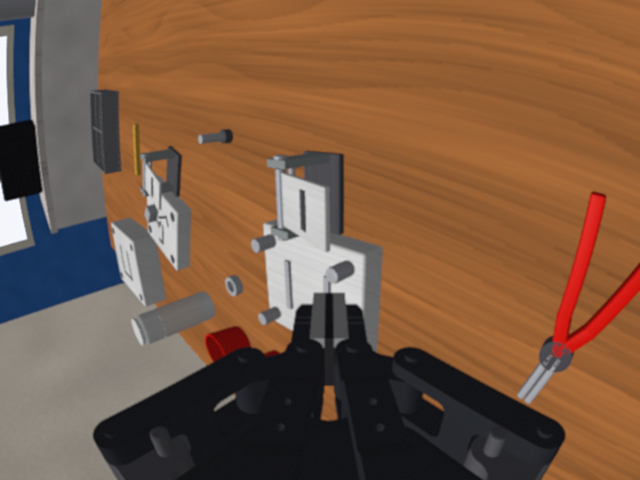

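>>> {"method": "apply_moves", "body": {"plan": [[0,0,-30,0,0,0,0],[0,0,-60,0,0,0,0],[0,0,-90,0,0,0,0],[0,-10,-118,0,0,0,0],[3,-30,-118,0,0,0,0],[5,-50,-118,0,0,0,0],[7,-63,-118,0,0,0,0],[7,-67,-118,0,0,0,0],[7,-67,-118,0,0,0,0]]}}

```text
time_s: 2.88
tcp_pos: [0.4534, 0.2695, 0.0543]
eef_rot: [-0.069, 0.928, -0.365, 0.031]
force: [-0.5, 0.4, 0.5]
opening: -0.0
```

```bash
cat > look.py <<'E'
from h import *
from rig import *
import cv2,sys
k=sys.argv[1]
s=state();w=s['tcp_pos'];th=.1576;d=w[:2]-[.4668,.1736]
print("local TCP",(np.cos(th)*d[0]+np.sin(th)*d[1]).round(4),(-np.sin(th)*d[0]+np.cos(th)*d[1]).round(4),w[2].round(4),"F",s['force'].round(2))
ims=[]
for n,(x,y) in(("top",(170,230)),("scene",(325,105))):
    im=get_image(n)[:,:,::-1].copy();c=get_calibration(n);cv2.imwrite(f"pics/{n}{k}.png",im)
    p=np.array(c["camera_matrix"])@(np.array(c["R"])@w+np.array(c["t"]));p=p[:2]/p[2];print(n,p.round(1))
    cr=cv2.resize(im[y:y+130,x:x+130],None,fx=3,fy=3,interpolation=cv2.INTER_CUBIC)
    cv2.circle(cr,tuple(int(v) for v in ((p-[x,y])*3+1)),2,(255,0,255),-1)
    ims.append(cr)
cv2.imwrite(f"pics/look{k}.png",np.hstack(ims))
E
python3 look.py 2
```

```text
local TCP 0.0018 0.0968 0.0543 F [-0.47  0.35  0.55]
top [190.9 323.7]
scene [412.7 199.4]
```

View pics/look2.png

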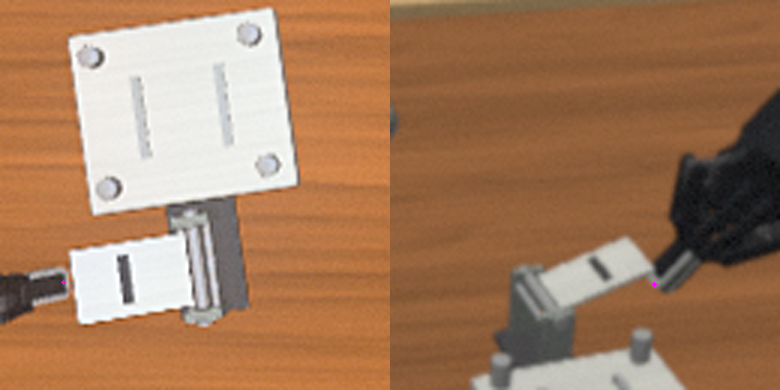

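>>> {"method": "apply_moves", "body": {"plan": [[1,-7,3,0,0,0,0],[2,-15,10,0,0,0,0],[3,-17,15,0,0,0,0],[3,-18,19,0,0,0,0],[3,-20,24,0,0,0,0],[3,-22,29,0,0,0,0],[4,-26,34,0,0,0,0],[5,-30,38,0,0,0,0],[5,-35,42,0,0,0,0],[6,-40,46,0,0,0,0],[6,-40,46,0,0,0,0]]}}

```text
time_s: 3.9
tcp_pos: [0.4594, 0.2304, 0.1008]
eef_rot: [-0.069, 0.928, -0.364, 0.031]
force: [0.4, -0.2, 0.5]
opening: 0.0004
```

```bash
python3 look.py 3
```

```text
local TCP 0.0016 0.0573 0.1008 F [ 0.41 -0.25  0.46]
top [205.3 323.4]
scene [399.3 185.1]
```

View pics/look3.png

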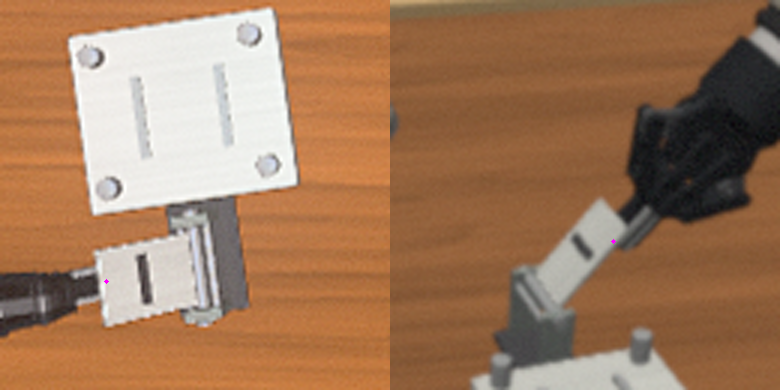

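The view shows the tag raised to about 45° with the fingertip under its edge, so I'll go on over the top.

>>> {"method": "apply_moves", "body": {"plan": [[1,-5,3,0,0,0,0],[2,-10,5,0,0,0,0],[3,-18,9,0,0,0,0],[4,-27,13,0,0,0,0],[6,-37,16,0,0,0,0],[7,-46,17,0,0,0,0],[9,-55,17,0,0,0,0],[10,-65,15,0,0,0,0],[12,-74,12,0,0,0,0],[12,-74,12,0,0,0,0]]}}

```text
time_s: 4.83
tcp_pos: [0.4708, 0.1541, 0.1118]
eef_rot: [-0.068, 0.928, -0.365, 0.03]
force: [-0.0, 0.0, -0.9]
opening: -0.0002
```

```bash
python3 look.py 4
```

```text
local TCP 0.0009 -0.0199 0.1118 F [-0.03  0.02 -0.85]
top [242.5 318.8]
scene [368.2 185.9]
```

View pics/look4.png

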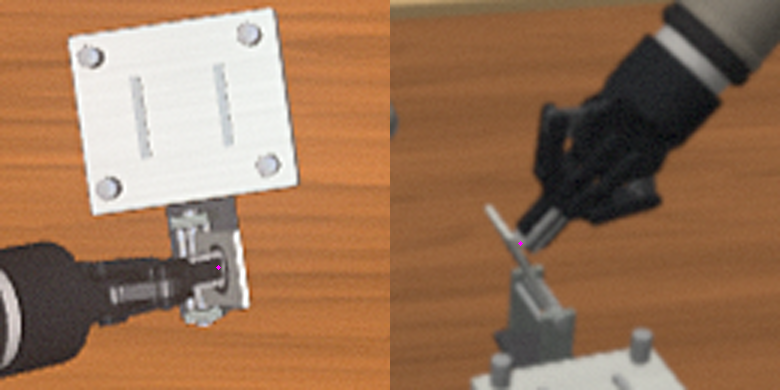

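The tag is past upright, at about 2.0 rad. I'll push it on and down.

>>> {"method": "apply_moves", "body": {"plan": [[1,-8,-4,0,0,0,0],[2,-14,-9,0,0,0,0],[3,-21,-13,0,0,0,0],[4,-28,-17,0,0,0,0],[5,-34,-23,0,0,0,0],[6,-40,-29,0,0,0,0],[7,-43,-35,0,0,0,0],[7,-43,-35,0,0,0,0]]}}

```text
time_s: 5.6
tcp_pos: [0.4773, 0.1119, 0.0758]
eef_rot: [-0.069, 0.928, -0.366, 0.029]
force: [-0.0, -0.1, -0.0]
opening: 0.0003
```

```bash
python3 look.py 5
```

```text
local TCP 0.0007 -0.0626 0.0758 F [-0.   -0.14 -0.01]
top [265.2 314.3]
scene [349.9 202.2]
```

View pics/look5.png

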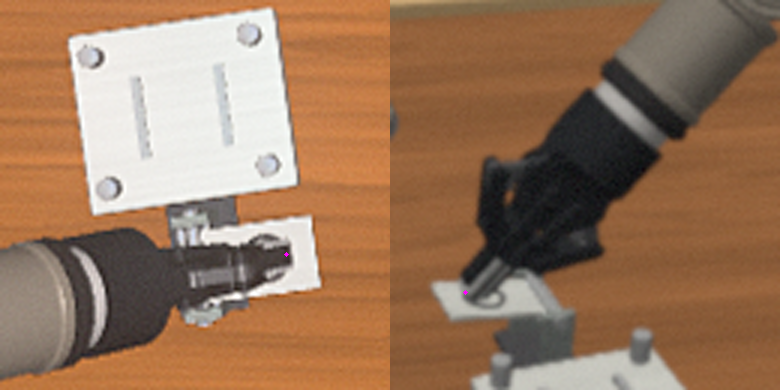

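>>> {"method": "apply_moves", "body": {"plan": [[0,-2,-2,0,0,0,0],[0,-3,-3,0,0,0,0],[0,-3,-3,0,0,0,0]]}}

```text
time_s: 5.95
tcp_pos: [0.4777, 0.1102, 0.0734]
eef_rot: [-0.069, 0.928, -0.365, 0.03]
force: [-0.6, 0.9, -0.0]
opening: -0.0
```

>>> {"method": "apply_moves", "body": {"plan": [[0,0,-2,0,0,0,0],[0,0,-3,0,0,0,0]]}}

```text
time_s: 6.12
tcp_pos: [0.4777, 0.1102, 0.0704]
eef_rot: [-0.069, 0.928, -0.365, 0.03]
force: [-0.3, -0.0, 0.8]
opening: 0.0003
```

>>> {"method": "apply_moves", "body": {"plan": [[0,0,-1,0,0,0,0],[0,0,-2,0,0,0,0]]}}

```text
time_s: 6.28
tcp_pos: [0.4777, 0.1101, 0.0684]
eef_rot: [-0.069, 0.928, -0.365, 0.03]
force: [0.6, -0.4, 0.5]
opening: -0.0002
```

```bash
python3 look.py 6
```

```text
local TCP 0.0008 -0.0644 0.0684 F [ 0.61 -0.42  0.54]
top [266.4 313.9]
scene [349.1 205. ]
```

View pics/look6.png

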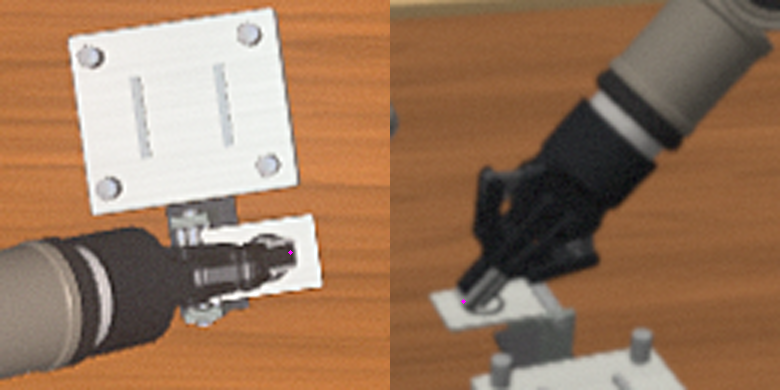

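```bash
python3 - <<'E'
from h import *
for t,s in(((274.3,301),(343.3,214.3)),((277.3,326),(338.3,203.3))):
    P,e=tri(t,s);d=P[:2]-[.4668,.1736];print(P,e,-.157*d[0]+.9876*d[1])
E
```

```text
[0.50403822 0.09357883 0.06185869] 0.0022483683927922507 -0.08487530856318884
[0.4520043  0.08830465 0.05870956] 0.0012993524965013578 -0.08191476376957263
```

>>> {"method": "apply_moves", "body": {"plan": [[0,0,-1,0,0,0,0],[0,0,-2,0,0,0,0]]}}

```text
time_s: 6.55
tcp_pos: [0.4777, 0.11, 0.0664]
eef_rot: [-0.069, 0.928, -0.365, 0.03]
force: [-1.3, 0.6, 7.2]
opening: -0.0001
```

7 N of upward force says the tag is on its stop. I'll retreat along the tool axis, up and back.

>>> {"method": "apply_moves", "body": {"plan": [[0,0,6,0,0,0,0],[0,2,20,0,0,0,0],[-1,6,45,0,0,0,0],[-2,12,75,0,0,0,0],[-4,25,105,0,0,0,0],[-6,45,130,0,0,0,0],[-10,70,145,0,0,0,0],[-14,100,150,0,0,0,0],[-18,130,150,0,0,0,0],[-20,160,150,0,0,0,0],[-25,190,150,0,0,0,0],[-25,190,150,0,0,0,0]]}}

```text
time_s: 7.55
tcp_pos: [0.4507, 0.3073, 0.2155]
eef_rot: [-0.073, 0.928, -0.363, 0.031]
force: [-1.0, 1.2, -1.1]
opening: 0.0001
```

```bash
python3 look.py 7; python3 - <<'E'
import cv2,numpy as np
a=cv2.imread("pics/top0.png");b=cv2.imread("pics/top7.png")
m=(cv2.absdiff(a,b).max(2)>60).astype('uint8')
for s in cv2.connectedComponentsWithStats(m)[2][1:]:
    if s[4]>12:print(s)
E
```

```text
local TCP 0.0051 0.1346 0.2155 F [-0.98  1.16 -1.15]
top [150.2 333.9]
scene [437.4 135.2]
[240 301  38  29 850]
[193 308  40  30 930]
[238 311   2  13  13]
[  20  327  133   56 3470]
[  5 335  23   8  62]
[  6 350  36  24 310]
[  0 385  12   7  40]
[  0 447  12  33 179]
```

View pics/look7.png

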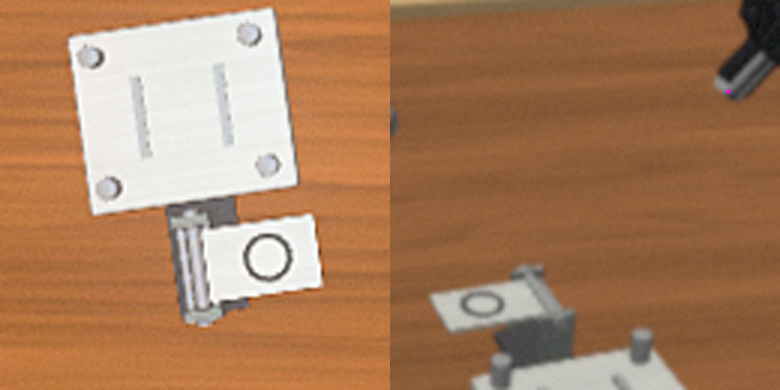

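View pics/scene7.png

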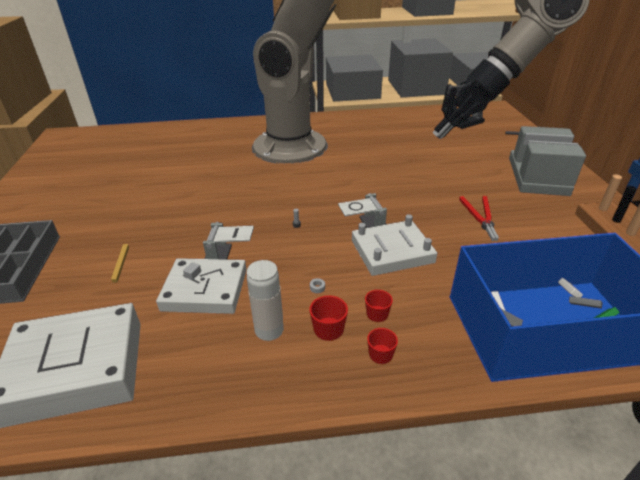

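The tag lies flat, ring face up: ring at top view (259,316), free edge near (275,313). Only the tag and the arm changed in the image, and the arm is clear.

```bash
python3 -c "
from rig import *
print(sign_off())"
```

```text
the job is handed in; nothing more can be done
None
```

The status tag on the mould half with the four guide pins is turned over and lies flat with its ring face up, and I have handed the job in. No verdict came back.

- **How:** I used closed fingers tilted about 43°. They went under the tag's free edge, carried it past upright and pushed it down until it met its stop. The wrist sensor read 7 N there, the highest reading I saw after any move. The arm then moved clear, and the job was handed in at about 7.7 s.
- **Tag angle:** before the final 2 mm push, the two camera views put the edge at 59–62 mm, against 62.5 mm for level. The two corners disagreed by 3 mm, which is within measurement error.
- **Everything else:** comparing the top view before and after, only the tag and the arm had changed. The other tag and all the loose things stayed where they were. The fingertips were about 0.2 m above the bench and touching nothing.
- **Failed checks:** none.

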